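Tighten the bench chuck on a countersink bit and lock it

ROBOT

A 7-joint arm with a two-finger parallel gripper is mounted at the origin on the work surface. World frame = base frame: x ahead of the robot, y to its left, z up, the work surface at z = 0. Lengths are in m, angles in rad, forces in N, time in s.
With the tool pointing down it reaches from about 0.425 to 0.925 m from the base axis. Payload 6.8 kg.
Tool frame: the origin (TCP) lies at the very end of the fingers, on their centre line; the grasp point (between the pads) lies 19 mm behind it; z points along the fingers, y is the line along which they close (so a half turn about z gives the same grasp; the last joint's range is limited). The gripper opens to 88 mm and grips with 3 to 60 N. Pads are 20 mm wide; open, the fingers measure 115 mm over their backs; the gripper's body (75 mm by 178 mm) begins 61 mm behind the grasp point.
Start: joints at [-1.34, 0.477, 0.022, 1.555, -0.011, 1.109, -0.083], TCP at [0.224, 0.637, 0.223] pointing down, gripper open.
Joint ranges: [-2.96, 2.96], [-0.34, 2.1], [-1.41, 1.46], [0.24, 2.44], [-1.37, 4.51], [0.17, 1.92], [-2.96, 2.96]. Speed limits (rad/s): [2.39, 2.39, 3.14, 3.14, 3.14, 3.14, 3.14].

INTERFACE

Orientations are given as a 3x3 rotation matrix whose columns are the frame's x, y, z axes.
In Python, from rig import * gives the robot as it stands.
- The arm moves only by the tool carry_out, never from a script. Its argument "rows" is text: rows parted by semicolons, each of 4 numbers parted by spaces: the shift along the tool's x, y, z in m, then the turn about the tool's z in degrees. A call has 1 to 12 rows; each row is the pose to reach, as a shift and turn from the pose commanded when the call began, along the tool's axes at that moment; what a row does not reach only later rows make up. A row lasts 1/12 s, in which the tool goes at most 41.7 mm and 7.16 degrees, less where a joint would pass 70% of its speed; a pose out of reach is approached as far as the arm can. A call with a gripper value outside its range is refused whole. "hand" is the opening, from 0 (shut) to 1 (fully open), set as the call begins (left out, the last holds). The fingers move at their own pace and stop on an object; the grip force is fixed at half the most. Time passes only in rows, so rows that repeat a pose let the fingers close. It gives the time, the measured TCP pose, the force, the opening and the grip force at its end, in the units of the state.
- read_state(): the state, without advancing time (a new reading comes with each control period).
- grab_frame(name): name is "side" or "top"; returns a dict with "image" (420x560x3 uint8, blue, green, red), "depth" (420x560 float32, m along the optical axis (not along the pixel's ray), 0 where there is no reading), "mtx" (3x3 intrinsics, pixels), "dist_coeffs" ([k1, k2, p1, p2, k3] as OpenCV has them; the pictures are not rectified), "eye" and "attitude" of the camera in the world. Camera axes: x right, y up, looking along -z (the intrinsics and any distortion apply to the point x, -y, -z); pixel columns grow to the right and rows downward; lengths in m; the calibration is good to about 2 mm. A picture is of the moment at which its call begins.
- job_done(): hands the job in; it is judged then, once.
Trained networks look in a picture, given as the dict that the camera call returned (one of the last four; its "shot" number tells which), for a name from the list of things; names that differ only in an ending like _2 or _b are one class to them, and where a whole thing is asked for, a point or a joint stands for the part that bears it (a point fixed in the world has none). Each returns a list of dicts, best first, with "score" (0 to 1); they miss things now and then, are a little off and sometimes report something else, mostly with a low value. They report only what shows in the picture. A call takes as long as a camera call.
- regions_of(picture, label): "region" (420x560 bool, what is visible of it) and "xy" ([column, row] in pixels, amid what is visible of it).
The state is a dict: "t": time; "q": joint angles; "qd": joint speeds; "joint_efforts": joint torques, N m; "ee_pos": TCP position; "orientation": TCP orientation; "wrist_force": force on the tool from outside, world axes, zero at the start; "torque": the same for the moment, N m; "grip_width": opening from 0.0 (shut) to 1.0 (fully open); "grip_force": force on a finger pad.
Only numpy, scipy, OpenCV 4.12 (cv2) and the standard library are available. Lean on these libraries where they do the work, as an engineer would, in place of code of your own. Each camera call takes 0.05 s, during which the arm holds its last target. There are 200 camera calls.

TASK

The countersink bit stands loose in the open chuck of the bench fixture. Turn the chuck's sleeve clockwise (seen from above) until the jaws hold the bit tight and upright, then swing the fixture's lock lever all the way down shut. Leave the other things on the bench where they are.

Things in the scene. Friction and masses are not known exactly. Their poses are not given: they have to be found in the camera images.
- fixture: the bench fixture, fixed to the bench: aluminium base plate 100 mm (x) by 270 mm (y), 12 mm thick, carrying an upright drill chuck and, 85 mm from it, a small lever block. Origin on the bench under the chuck's axis, z up; the lever block lies towards its own -y
- chuck_axis (a point): point on the chuck's vertical axis at a good height to grip the sleeve, 78 mm above the bench. The black ribbed sleeve is a round cylinder 42 mm in diameter, from 48 to 88 mm above the bench; below it is a fixed collar 48 mm in diameter, top at 46 mm; above it the steel jaws and nose reach to 98 mm and the bit to 117 mm
- sleeve (a joint): turn of the sleeve in rad, growing clockwise seen from above; 0 is fully open, 2.4 the end stop. Each jaw moves in 2 mm per rad. The jaws first touch the bit at about 2.0; from about 2.25 on they hold it tight. It starts between 0 and 0.6, turns with about 0.15 N m, a little more as it tightens, and stays where it is left, so it can be turned in several grasps
- jaw1: one of the three steel jaws around the bit, at 120 degrees, 26 mm tall, 5.5 mm wide, all driven by the sleeve; origin on the bench under the chuck's axis
- jaw2: jaw 2, as jaw1
- jaw3: jaw 3, as jaw1
- bit: the steel countersink bit, standing loose in the open chuck: round shank 10 mm in diameter, head 15 mm in diameter ending in a point, 62 mm long, 35 g. Origin at the foot of its shank, z along it. Its foot stands in the chuck's bore, 55 mm above the bench
- lever_hinge (a point): middle of the lever's hinge pin, 34 mm above the bench, 85 mm from the chuck's axis towards the fixture's -y; the pin lies along the fixture's x
- lever_tip (a point): middle of the upper face of the lever's black grip, 72 mm along the lever from the hinge and 6 mm above the hinge's plane; the grip is 20 mm wide, 22 mm long, 12 mm thick, the steel arm 12 mm wide
- lever (a joint): swing of the lock lever in rad: 0 is shut, lying level, pointing away from the chuck; it grows as the lever rises towards the chuck (1.57 would be upright, stop at 1.4). It starts between 0.7 and 1.15, needs about 1.2 N at its grip to move and stays where it is left
- gearmotor: bystander: geared motor lying on the bench, 37 mm thick, 110 mm long with its shaft; origin under its middle
- hex_driver: bystander: blue-handled driver lying on the bench, about 30 mm high; origin near its middle
- bit_holder: bystander: wooden block 36 x 70 x 22 mm with three small bits standing in it (top at 50 mm); origin under its centre
- wheel: bystander: roller wheel lying flat, about 94 mm across, 40 mm high; origin under its centre
- cutter: bystander: red utility knife, 160 mm long, 18 mm high; origin under its middle
- screw_tray: bystander: clear tray of screws, 100 x 75 x 26 mm; origin under its centre

How it is judged:
By the outcome, as a careful person would: the job done as asked, in the order asked, and still so for the second after the job is handed in, with the robot touching nothing.
It also fails if it takes over 54 s, if anything falls off the work surface, if the arm or the gripper's body presses on something with over 40 N, if the wrist force passes 120 N, or if a joint passes its speed limit or range.

## Working session

There is one attempt and no reset: what is moved stays moved. The work goes in short steps, Python scripts to look and compute and a tool call to move; the robot and the scene stay as the last step left them, time stands still between calls to the robot, and variables do not carry over. Pictures are saved under pics/ and viewed, at most 10 in all, crops included, and the job is handed in when it is done.

Besides the shell and the picture viewer there is one more tool, called after "Request:" in YAML: its name, and indented under it one key for each argument. carry_out: Moves the arm, as the interface text tells. Its arguments: {"type":"object","properties":{"rows":{"type":"string"},"hand":{"type":"number"}},"required":["rows"]}

```bash
ls; mkdir -p pics
cat > h.py <<'E'
from rig import *
import numpy as np, cv2
def P(pic):
    R=np.array(pic["attitude"],float); 
    return np.array(pic["mtx"],float),np.array(pic["dist_coeffs"],float),R.reshape(3,3) if R.size==9 else R,np.array(pic["eye"],float)
def ray(pic,uv):
    K,d,R,e=P(pic); p=cv2.undistortPoints(np.array(uv,float).reshape(-1,1,2),K,d).reshape(-1,2)
    return e,np.c_[p[:,0],-p[:,1],-np.ones(len(p))]@R.T   # scaled: depth along axis =1
def cloud(pic,mask):
    v,u=np.nonzero(mask&(pic["depth"]>0)); e,r=ray(pic,np.c_[u,v]); return e+r*pic["depth"][v,u][:,None]
def proj(pic,X):
    K,d,R,e=P(pic); c=(np.atleast_2d(X)-e)@R; c=c*[1,-1,-1]
    return cv2.projectPoints(c,np.zeros(3),np.zeros(3),K,d)[0].reshape(-1,2)
E
python3 - <<'E'
from h import *
s=read_state(); print(s)
for n in("side","top"):
    p=grab_frame(n); cv2.imwrite(f"pics/{n}0.png",p["image"]); print(n,p["eye"],np.round(p["attitude"],3),p["mtx"],p["dist_coeffs"])
    for l in("fixture","sleeve","lever_tip","lever","bit","gearmotor","hex_driver","bit_holder","wheel","cutter","screw_tray"):
        for r in regions_of(p,l)[:2]:
            c=cloud(p,r["region"])
            print(l,round(r["score"],2),np.round(r["xy"]),r["region"].sum(),np.round(np.median(c,0),3) if len(c) else None,np.round(np.percentile(c,[2,98],axis=0),3).tolist() if len(c) else None)
E
```

```text
pics
{'t': 0.0, 'q': array([-1.34010172,  0.47781007,  0.02233791,  1.55640506, -0.01145886,
        1.10926614, -0.08309645]), 'qd': array([-0.0001842 , -0.00049962, -0.00023824,  0.00023738,  0.00143837,
        0.00014468, -0.00117226]), 'joint_efforts': array([ 3.82762801e-04, -5.82859468e+01,  1.53438795e+00, -2.72595459e+01,
       -5.44140267e-02,  1.69966189e-02,  1.57954482e-04]), 'ee_pos': array([0.22416921, 0.63608296, 0.22169458]), 'orientation': array([[-9.43171156e-01,  3.32307070e-01, -4.25623654e-04],
       [ 3.32307301e-01,  9.43169624e-01, -1.70828503e-03],
       [-1.66239892e-04, -1.75264302e-03, -9.99998450e-01]]), 'wrist_force': array([-0.77365379, -0.06582415,  0.00670971]), 'torque': array([-0.00853765,  0.0089419 , -0.00810753]), 'grip_force': 0.0, 'grip_width': 1.0004169947873003}
side [0.53481823 0.91210174 0.64394333] [[-1.    -0.005 -0.027]
 [-0.02  -0.526  0.85 ]
 [-0.018  0.851  0.525]] [[472.47709114   0.         289.63851419]
 [  0.         472.47709114 206.18109148]
 [  0.           0.           1.        ]] [0.00069495 0.         0.         0.     
[... 2082 characters left out ...]
.03]]
gearmotor 0.56 [311. 211.] 370 [ 0.552 -0.089  0.036] [[0.522, -0.132, 0.009], [0.583, -0.042, 0.044]]
bit_holder 0.68 [407. 164.] 844 [ 0.691 -0.4    0.006] [[0.64, -0.436, -0.003], [0.739, -0.358, 0.03]]
bit_holder 0.49 [268. 191.] 269 [0.618 0.042 0.023] [[0.591, 0.012, 0.016], [0.644, 0.073, 0.049]]
wheel 0.56 [411. 222.] 720 [ 0.518 -0.396  0.035] [[0.476, -0.438, 0.006], [0.56, -0.359, 0.044]]
cutter 0.96 [150. 242.] 475 [0.47  0.418 0.018] [[0.405, 0.391, 0.007], [0.543, 0.443, 0.025]]
cutter 0.65 [268. 190.] 302 [0.617 0.043 0.023] [[0.588, 0.012, 0.0], [0.646, 0.076, 0.049]]
screw_tray 0.61 [408. 164.] 903 [ 0.691 -0.398  0.006] [[0.638, -0.435, -0.003], [0.741, -0.357, 0.03]]
```

Run:
```python
from h import *
from scipy.optimize import least_squares
p=grab_frame("side"); t=grab_frame("top")
f=regions_of(t,"fixture")[0]["region"]; c=cloud(t,f); pl=c[(c[:,2]<0.022)&(c[:,2]>0.006)]
print("plate rect",cv2.minAreaRect((pl[:,:2]*1000).astype(np.float32)))
fs=regions_of(p,"fixture")[0]["region"]; cs=cloud(p,fs); pl=cs[(cs[:,2]<0.018)&(cs[:,2]>0.008)]
print("plate rect side",cv2.minAreaRect((pl[:,:2]*1000).astype(np.float32)))
s=cloud(p,regions_of(p,"sleeve")[0]["region"]); s=s[(s[:,2]>.05)&(s[:,2]<.085)]
r=least_squares(lambda x:np.hypot(s[:,0]-x[0],s[:,1]-x[1])-.021,[.471,.02],loss="soft_l1",f_scale=.002); print("axis side",r.x)
h=cloud(t,np.ones((420,560),bool)); m=(h[:,2]>.075)&(np.hypot(h[:,0]-.47,h[:,1]-.02)<.045); h=h[m]
print("top high",len(h),np.percentile(h,[0,50,100],axis=0).round(4), (h.max(0)+h.min(0))/2)
l=cloud(t,regions_of(t,"lever_tip")[0]["region"]);print(np.round(l[np.argsort(l[:,2])][::6],3).tolist())
a=cv2.resize(t["image"][170:300,230:360],(520,520),interpolation=2)
b=cv2.resize(p["image"][150:270,270:400][:120,:],(563,520),interpolation=2)
im=np.hstack([a,b]); im=cv2.resize(im,None,fx=.73,fy=.73); print(im.shape); cv2.imwrite("pics/a.png",im)
cv2.imwrite("pics/full.png",p["image"])
```

```text
plate rect ((449.02569580078125, -38.20587158203125), (271.1829528808594, 101.4576644897461), 66.82221984863281)
plate rect side ((445.8016052246094, -34.073974609375), (272.6621398925781, 100.33763122558594), 66.60491943359375)
axis side [0.47127139 0.02299754]
top high 148 [[4.548e-01 1.000e-04 7.510e-02]
 [4.749e-01 2.300e-02 9.220e-02]
 [4.955e-01 4.090e-02 1.209e-01]] [0.47513841 0.02050276 0.09796701]
[[0.419, -0.088, 0.009], [0.432, -0.06, 0.024], [0.435, -0.056, 0.041], [0.441, -0.053, 0.045], [0.444, -0.062, 0.049], [0.441, -0.068, 0.052], [0.435, -0.07, 0.06], [0.438, -0.076, 0.064], [0.435, -0.076, 0.069], [0.43, -0.075, 0.074], [0.424, -0.083, 0.081], [0.433, -0.089, 0.09], [0.43, -0.091, 0.094], [0.421, -0.085, 0.098], [0.427, -0.099, 0.101], [0.427, -0.093, 0.104], [0.427, -0.096, 0.106]]
(380, 791, 3)
```

View pics/a.png

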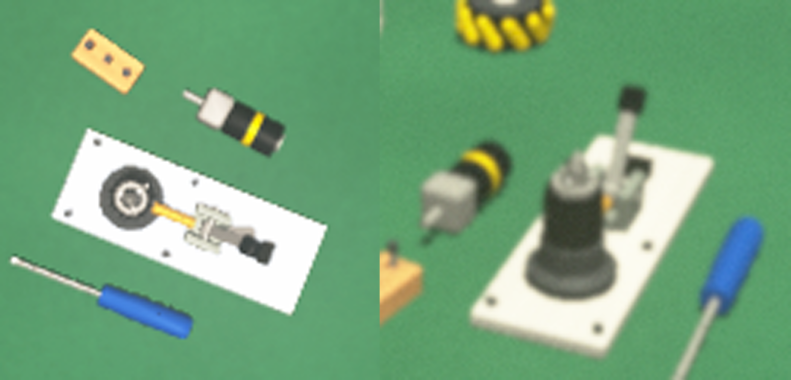

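View pics/full.png

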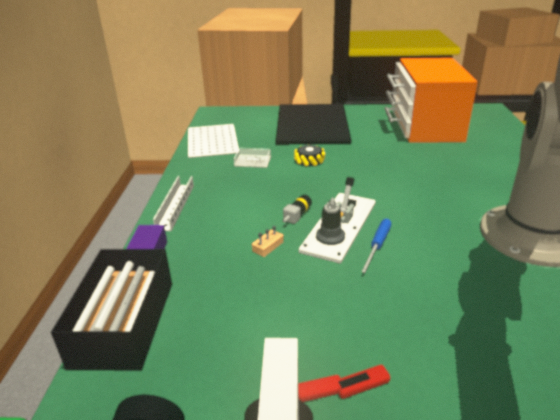

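Request:
carry_out:
  rows: "-0.44 -0.496 0 0;-0.44 -0.496 0 0;-0.44 -0.496 0 0;-0.44 -0.496 0 0;-0.44 -0.496 0 0;-0.44 -0.496 0 0;-0.44 -0.496 0 0;-0.44 -0.496 0 0;-0.44 -0.496 0 0;-0.44 -0.496 0 0"
  hand: 1

```text
t: 2.33
ee_pos: [0.3819, 0.2489, 0.223]
orientation: [[-0.943, 0.332, 0.001], [0.332, 0.943, 0.001], [-0.0, 0.001, -1.0]]
wrist_force: [1.3, -0.2, 0.2]
grip_width: 0.999
grip_force: 0.0
```

```bash
cat > st.py <<'E'
from h import *
s=read_state(); print(round(s["t"],2),"q",s["q"].round(3).tolist(),"p",s["ee_pos"].round(4).tolist()); print(s["orientation"].round(4).tolist(),"F",s["wrist_force"].round(2),"M",s["torque"].round(3),round(s["grip_width"],3),s["grip_force"])
C=np.array([.473,.022,.25]); print("to chuck in tool axes",(s["orientation"].T@(C-s["ee_pos"])).round(4))
E
python3 st.py
```

```text
2.33 q [-0.886, 0.108, 0.186, 2.068, -0.024, 0.968, 0.545] p [0.3819, 0.2489, 0.223]
[[-0.9432, 0.3322, 0.0005], [0.3322, 0.9432, 0.0008], [-0.0002, 0.001, -1.0]] F [ 1.3  -0.16  0.23] M [-0.03  -0.039  0.081] 0.999 0.0
to chuck in tool axes [-0.1613 -0.1837 -0.0271]
```

Request:
carry_out:
  rows: "-0.161 -0.184 0 0;-0.161 -0.184 0 0;-0.161 -0.184 0 0;-0.161 -0.184 0 0;-0.161 -0.184 0 0;-0.161 -0.184 0 0;-0.161 -0.184 0 0;-0.161 -0.184 0 0;-0.161 -0.184 0 0;-0.161 -0.184 0 0"

```text
t: 3.17
ee_pos: [0.4718, 0.0253, 0.2225]
orientation: [[-0.944, 0.33, -0.0], [0.33, 0.944, 0.0], [0.001, 0.0, -1.0]]
wrist_force: [-0.3, 0.3, 0.6]
grip_width: 1.0
grip_force: 0.0
```

```bash
python3 st.py
```

```text
3.17 q [-0.552, 0.139, 0.407, 2.045, -0.067, 0.97, 1.124] p [0.4718, 0.0253, 0.2225]
[[-0.944, 0.33, -0.0004], [0.33, 0.944, 0.0005], [0.0005, 0.0003, -1.0]] F [-0.31  0.3   0.64] M [ 0.012 -0.009 -0.058] 1.0 0.0
to chuck in tool axes [-0.0022 -0.0027 -0.0275]
```

Request:
carry_out:
  rows: "0 0 0.03 0;0 0 0.06 0;0 0 0.09 0;0 0 0.12 0;0 0 0.14 0;0 0 0.155 0;0 0 0.162 0;0 0 0.162 0;0 0 0.162 0"

```text
t: 3.92
ee_pos: [0.4723, 0.0246, 0.0609]
orientation: [[-0.944, 0.331, -0.0], [0.331, 0.944, 0.0], [0.0, 0.0, -1.0]]
wrist_force: [0.4, 0.6, 0.8]
grip_width: 1.001
grip_force: 0.0
```

```bash
python3 st.py
python3 - <<'E'
from h import *
p=grab_frame("side");a=cv2.resize(p["image"][130:280,250:420],None,fx=4,fy=4,interpolation=2);cv2.imwrite("pics/b.png",a)
E
```

```text
3.92 q [-0.46, 0.405, 0.335, 2.179, -0.235, 0.591, 1.279] p [0.4723, 0.0246, 0.0609]
[[-0.9436, 0.331, -0.0001], [0.331, 0.9436, 0.0003], [0.0002, 0.0003, -1.0]] F [0.37 0.61 0.78] M [0.027 0.052 0.039] 1.001 0.0
to chuck in tool axes [-0.0015 -0.0022 -0.1891]
```

View pics/b.png

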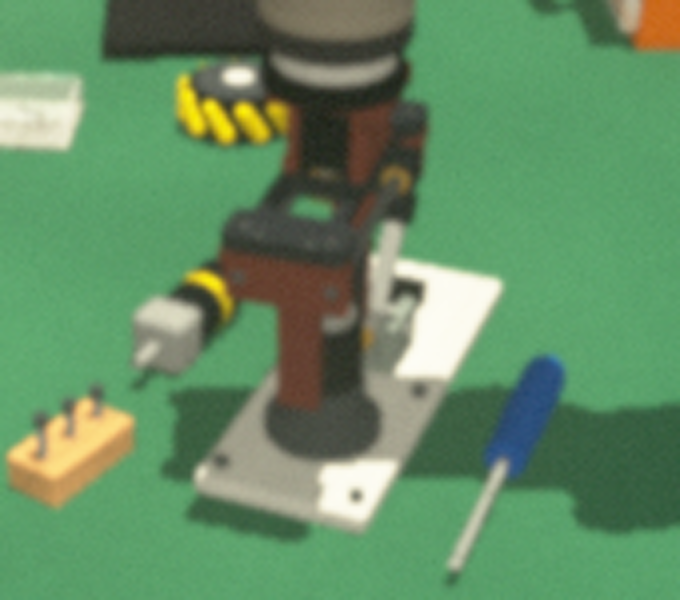

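Request:
carry_out:
  rows: "-0.001 -0.001 0 0;-0.001 -0.001 0 0;-0.001 -0.001 0 0;-0.001 -0.001 0 0;-0.001 -0.001 0 0;-0.001 -0.001 0 0;-0.001 -0.001 0 0;-0.001 -0.001 0 0;-0.001 -0.001 0 0"
  hand: 0.3

```text
t: 4.72
ee_pos: [0.4726, 0.0219, 0.0607]
orientation: [[-0.943, 0.333, -0.0], [0.333, 0.943, -0.0], [0.0, -0.001, -1.0]]
wrist_force: [-0.6, -2.8, 2.4]
grip_width: 0.471
grip_force: 30.0
```

```bash
python3 st.py
```

```text
4.72 q [-0.456, 0.406, 0.336, 2.179, -0.235, 0.591, 1.283] p [0.4726, 0.0219, 0.0607]
[[-0.943, 0.3327, -0.0004], [0.3327, 0.943, -0.0005], [0.0003, -0.0006, -1.0]] F [-0.58 -2.77  2.38] M [-0.585  0.288  0.025] 0.471 30.00042200088501
to chuck in tool axes [-3.000e-04  1.000e-04 -1.893e-01]
```

Request:
carry_out:
  rows: "0 0 0 3;0 0 0 8;0 0 0 14;0 0 0 20;0 0 0 26;0 0 0 32;0 0 0 38;0 0 0 44;0 0 0 50;0 0 0 56;0 0 0 60;0 0 0 60"

```text
t: 5.72
ee_pos: [0.4721, 0.0214, 0.0606]
orientation: [[-0.179, 0.984, -0.001], [0.984, 0.179, -0.001], [-0.001, -0.001, -1.0]]
wrist_force: [-3.5, -4.3, 5.5]
grip_width: 0.471
grip_force: 30.0
```

```bash
python3 st.py
```

```text
5.72 q [-0.678, 0.457, 0.62, 2.192, -0.456, 0.62, 0.452] p [0.4721, 0.0214, 0.0606]
[[-0.179, 0.9838, -0.0012], [0.9838, 0.179, -0.0011], [-0.0008, -0.0014, -1.0]] F [-3.51 -4.32  5.48] M [-0.87   0.632 -0.162] 0.471 30.0027796626091
to chuck in tool axes [ 0.0003  0.0007 -0.1894]
```

Request:
carry_out:
  rows: "0 0 0 3;0 0 0 8;0 0 0 14;0 0 0 20;0 0 0 25;0 0 0 30;0 0 0 34;0 0 0 36;0 0 0 36"

```text
t: 6.47
ee_pos: [0.4717, 0.0215, 0.0606]
orientation: [[0.432, 0.902, -0.002], [0.902, -0.432, -0.001], [-0.002, -0.001, -1.0]]
wrist_force: [-3.4, -3.3, 9.0]
grip_width: 0.471
grip_force: 30.0
```

```bash
python3 st.py
```

```text
6.47 q [-0.802, 0.512, 0.79, 2.199, -0.603, 0.659, -0.027] p [0.4717, 0.0215, 0.0606]
[[0.4316, 0.9021, -0.002], [0.9021, -0.4316, -0.0009], [-0.0016, -0.0014, -1.0]] F [-3.42 -3.25  9.04] M [-0.846  1.    -0.121] 0.471 30.003231167793274
to chuck in tool axes [ 0.0007  0.0007 -0.1894]
```

Request:
carry_out:
  rows: "0 0 0 2;0 0 0 4;0 0 0 6;0 0 0 6"

```text
t: 6.8
ee_pos: [0.4716, 0.0215, 0.0606]
orientation: [[0.523, 0.852, -0.002], [0.852, -0.523, -0.001], [-0.002, -0.001, -1.0]]
wrist_force: [-6.4, -2.8, 8.5]
grip_width: 0.47
grip_force: 30.0
```

```bash
python3 st.py
```

```text
6.8 q [-0.821, 0.523, 0.817, 2.2, -0.629, 0.668, -0.106] p [0.4716, 0.0215, 0.0606]
[[0.5232, 0.8522, -0.0021], [0.8522, -0.5232, -0.0006], [-0.0016, -0.0015, -1.0]] F [-6.39 -2.75  8.5 ] M [-0.789  1.086 -0.045] 0.47 30.003315210342407
to chuck in tool axes [ 0.0008  0.0007 -0.1894]
```

Request:
carry_out:
  rows: "0 0 0 3;0 0 0 6;0 0 0 9;0 0 0 9"

```text
t: 7.13
ee_pos: [0.4723, 0.0224, 0.0607]
orientation: [[0.649, 0.76, -0.001], [0.76, -0.649, 0.0], [-0.001, -0.001, -1.0]]
wrist_force: [-3.1, -0.6, 6.7]
grip_width: 0.473
grip_force: 30.0
```

```bash
python3 st.py
```

```text
7.13 q [-0.849, 0.542, 0.858, 2.201, -0.668, 0.682, -0.225] p [0.4723, 0.0224, 0.0607]
[[0.6495, 0.7604, -0.0012], [0.7604, -0.6495, 0.0], [-0.0008, -0.001, -1.0]] F [-3.15 -0.61  6.71] M [-0.234  0.73   0.152] 0.473 30.002294182777405
to chuck in tool axes [-0.      0.0006 -0.1893]
```

Request:
carry_out:
  rows: "0 0 0 3;0 0 0 6;0 0 0 9;0 0 0 9"

```text
t: 7.47
ee_pos: [0.4745, 0.0242, 0.0608]
orientation: [[0.759, 0.651, 0.002], [0.651, -0.759, 0.001], [0.002, 0.001, -1.0]]
wrist_force: [3.8, 4.2, -2.3]
grip_width: 0.475
grip_force: 30.0
```

```bash
python3 st.py
```

```text
7.47 q [-0.877, 0.562, 0.897, 2.199, -0.709, 0.696, -0.343] p [0.4745, 0.0242, 0.0608]
[[0.7589, 0.6512, 0.0023], [0.6512, -0.7589, 0.0011], [0.0024, 0.0007, -1.0]] F [ 3.81  4.18 -2.34] M [ 1.014 -0.81   0.101] 0.475 30.000116229057312
to chuck in tool axes [-0.0021  0.0008 -0.1892]
```

```bash
python3 - <<'E'
from h import *
p=grab_frame("side");a=cv2.resize(p["image"][150:270,270:400],None,fx=4,fy=4,interpolation=2)
t=grab_frame("top");b=cv2.resize(t["image"][170:290,230:350],(400,480),interpolation=2)
cv2.imwrite("pics/c.png",cv2.resize(np.hstack([a,b]),None,fx=.86,fy=.86))
E
python3 st.py
```

```text
7.57 q [-0.876, 0.562, 0.896, 2.199, -0.709, 0.696, -0.341] p [0.4744, 0.0242, 0.0608]
[[0.7578, 0.6525, 0.0023], [0.6525, -0.7578, 0.0014], [0.0027, 0.0005, -1.0]] F [ 4.22  4.56 -3.25] M [ 1.032 -0.855  0.008] 0.472 29.999493062496185
to chuck in tool axes [-0.002   0.0008 -0.1892]
```

View pics/c.png

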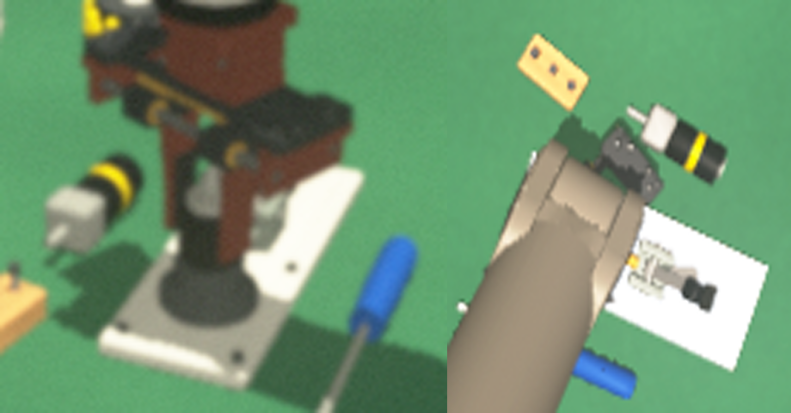

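Request:
carry_out:
  rows: "0 0 0 3;0 0 0 6"

```text
t: 7.73
ee_pos: [0.4741, 0.0235, 0.0609]
orientation: [[0.822, 0.569, 0.002], [0.569, -0.822, 0.001], [0.002, 0.0, -1.0]]
wrist_force: [1.8, 2.2, 1.4]
grip_width: 0.469
grip_force: 30.0
```

```bash
python3 st.py
```

```text
7.73 q [-0.893, 0.576, 0.924, 2.201, -0.733, 0.708, -0.421] p [0.4741, 0.0235, 0.0609]
[[0.8222, 0.5692, 0.0018], [0.5692, -0.8222, 0.0007], [0.0019, 0.0005, -1.0]] F [1.84 2.19 1.42] M [ 0.159 -0.277  0.63 ] 0.469 29.997843503952026
to chuck in tool axes [-0.0014  0.0007 -0.1891]
```

Request:
carry_out:
  rows: "0 0 0 3;0 0 0 6"

```text
t: 7.9
ee_pos: [0.4736, 0.0229, 0.0609]
orientation: [[0.878, 0.479, 0.001], [0.479, -0.878, 0.0], [0.001, 0.0, -1.0]]
wrist_force: [-0.1, -0.4, 3.6]
grip_width: 0.474
grip_force: 30.0
```

```bash
python3 st.py
```

```text
7.9 q [-0.91, 0.59, 0.952, 2.202, -0.758, 0.721, -0.501] p [0.4736, 0.0229, 0.0609]
[[0.8776, 0.4795, 0.0011], [0.4795, -0.8776, 0.0002], [0.001, 0.0004, -1.0]] F [-0.09 -0.42  3.57] M [-0.116  0.221  0.678] 0.474 29.999878406524658
to chuck in tool axes [-0.0008  0.0006 -0.1891]
```

Request:
carry_out:
  rows: "0 0 0 0;0 0 0 0;0 0 0 0;0 0 0 0;0 0 0 0"
  hand: 1

```text
t: 8.32
ee_pos: [0.4726, 0.0223, 0.0606]
orientation: [[0.878, 0.479, -0.0], [0.479, -0.878, 0.0], [-0.0, -0.0, -1.0]]
wrist_force: [0.1, -0.1, -0.7]
grip_width: 0.812
grip_force: 0.0
```

Request:
carry_out:
  rows: "0 0 -0.02 0;0 0 -0.05 0;0 0 -0.085 0;0 0 -0.12 -5;0 0 -0.14 -11;0 0 -0.14 -17;0 0 -0.14 -23;0 0 -0.14 -29;0 0 -0.14 -35;0 0 -0.14 -38;0 0 -0.14 -38"

```text
t: 9.23
ee_pos: [0.4726, 0.0223, 0.2007]
orientation: [[0.396, 0.918, 0.0], [0.918, -0.396, 0.001], [0.001, -0.0, -1.0]]
wrist_force: [-0.2, 1.0, -0.3]
grip_width: 0.998
grip_force: 0.0
```

```bash
python3 st.py;python3 - <<'E'
from h import *
p=grab_frame("side");a=cv2.resize(p["image"][150:270,270:400],None,fx=6,fy=5,interpolation=2)
cv2.imwrite("pics/d.png",a)
for l in("bit","sleeve"):
    for r in regions_of(p,l)[:2]:
        c=cloud(p,r["region"]);print(l,r["score"],r["xy"],np.round(np.percentile(c,[2,50,98],axis=0),3).tolist())
H=np.array([.4395,-.056,.034]);d=np.array([-.394,-.919,0]);
r=regions_of(p,"lever_tip")[0];c=cloud(p,r["region"]);print(r["score"],"hor",np.round(((c-H)@d),3)[np.argsort(c[:,2])][::12],np.sort(c[:,2])[::12].round(3))
E
```

```text
9.23 q [-1.098, 0.287, 1.108, 2.094, -0.32, 0.941, -0.221] p [0.4726, 0.0223, 0.2007]
[[0.3956, 0.9184, 0.0001], [0.9184, -0.3956, 0.0011], [0.001, -0.0004, -1.0]] F [-0.15  0.96 -0.27] M [-0.076  0.102 -0.078] 0.998 0.0
to chuck in tool axes [-0.0001  0.0005 -0.0493]
bit 0.64 [340.9, 225.7] [[0.366, -0.153, -0.0], [0.453, 0.031, 0.013], [0.528, 0.099, 0.094]]
bit 0.42 [332.0, 199.3] [[0.454, -0.168, -0.001], [0.472, 0.028, 0.106], [0.479, 0.032, 0.114]]
sleeve 0.55 [331.6, 221.6] [[0.451, 0.027, 0.049], [0.474, 0.041, 0.07], [0.491, 0.046, 0.088]]
0.68 hor [ 0.004 -0.099 -0.103 -0.101 -0.086 -0.093 -0.097 -0.102 -0.102 -0.085
 -0.107 -0.107 -0.103 -0.103 -0.101 -0.105 -0.101 -0.1   -0.087 -0.105
 -0.103 -0.105 -0.084 -0.104 -0.105 -0.096 -0.101] [-0.002  0.049  0.05   0.053  0.055  0.057  0.058  0.06   0.062  0.063
  0.065  0.066  0.067  0.069  0.071  0.072  0.074  0.076  0.077  0.079
  0.08   0.082  0.083  0.084  0.086  0.087  0.088]
```

View pics/d.png

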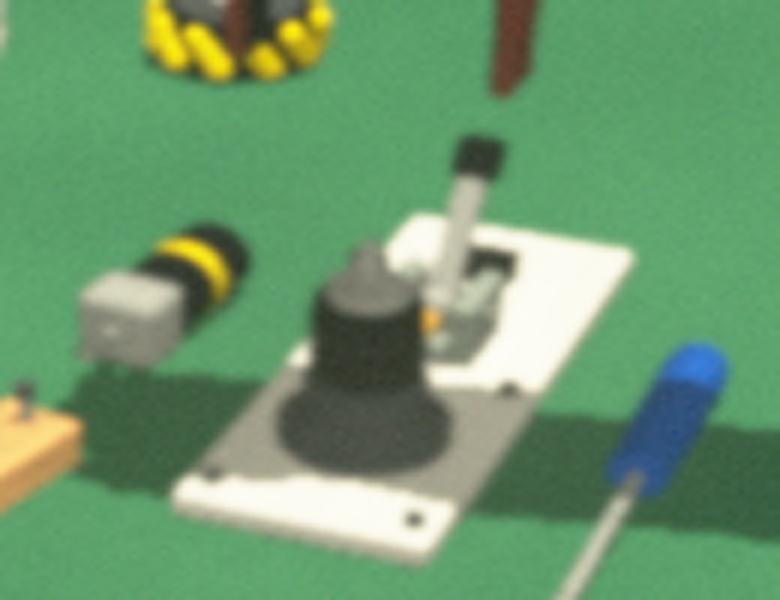

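Request:
carry_out:
  rows: "-0.03 0.002 0 0;-0.06 0.002 0 0;-0.085 0.002 0 0;-0.09 0.002 0 0;-0.09 0.002 0.02 0;-0.09 0.002 0.05 0;-0.09 0.002 0.08 0;-0.09 0.002 0.1 0;-0.09 0.002 0.11 0;-0.09 0.002 0.11 0"
  hand: 0

```text
t: 10.27
ee_pos: [0.4375, -0.0608, 0.0887]
orientation: [[0.398, 0.917, -0.004], [0.917, -0.398, -0.001], [-0.003, -0.003, -1.0]]
wrist_force: [-0.5, -0.0, -0.8]
grip_width: 0.285
grip_force: 0.0
```

```bash
python3 st.py;python3 - <<'E'
from h import *
p=grab_frame("side");a=cv2.resize(p["image"][130:250,270:400],None,fx=5,fy=5,interpolation=2)
cv2.imwrite("pics/e.png",a)
E
```

```text
10.27 q [-0.733, 0.432, 0.904, 2.252, -0.539, 0.691, 0.148] p [0.4375, -0.0608, 0.0887]
[[0.3981, 0.9173, -0.0043], [0.9174, -0.3981, -0.0012], [-0.0028, -0.0035, -1.0]] F [-0.54 -0.04 -0.84] M [-0.032  0.083 -0.038] 0.285 0.0
to chuck in tool axes [ 0.0896 -0.0009 -0.1616]
```

View pics/e.png

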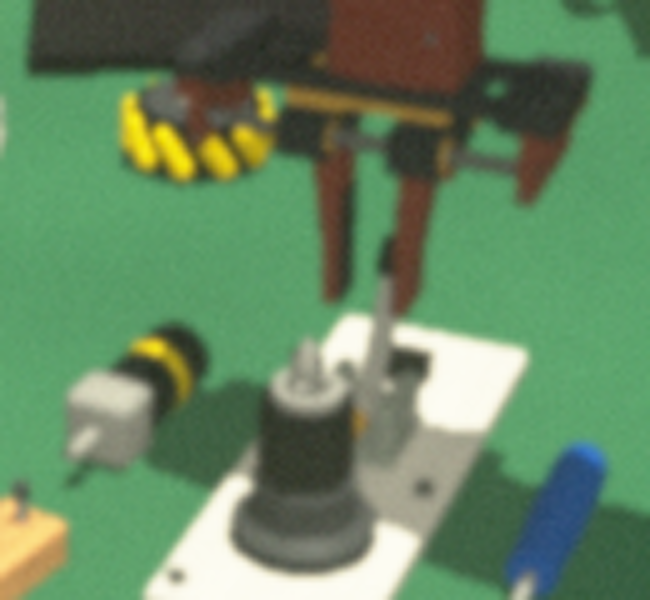

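Request:
carry_out:
  rows: "0 0 0 0;0 0 0 0;0 0 0 0;0 0 0 0;0 0 0 0"

```text
t: 10.73
ee_pos: [0.4393, -0.0607, 0.0911]
orientation: [[0.397, 0.918, 0.001], [0.918, -0.397, 0.0], [0.001, 0.001, -1.0]]
wrist_force: [0.1, -0.5, -0.2]
grip_width: 0.006
grip_force: 0.0
```

```bash
python3 st.py
```

```text
10.73 q [-0.736, 0.426, 0.908, 2.25, -0.538, 0.691, 0.148] p [0.4393, -0.0607, 0.0911]
[[0.3971, 0.9178, 0.0011], [0.9178, -0.3971, 0.0005], [0.0009, 0.0008, -1.0]] F [ 0.08 -0.54 -0.24] M [-0.068  0.083 -0.013] 0.006 0.0
to chuck in tool axes [ 0.0894 -0.0018 -0.1588]
```

Request:
carry_out:
  rows: "-0.01 0 0 0;-0.02 0 0 0;-0.026 0 0 0;-0.032 0 0.003 0;-0.037 0 0.007 0;-0.042 0 0.013 0;-0.046 0 0.019 0;-0.05 0 0.025 0;-0.053 0 0.031 0;-0.056 0 0.038 0;-0.058 0 0.044 0;-0.058 0 0.044 0"

```text
t: 11.73
ee_pos: [0.4148, -0.1146, 0.0455]
orientation: [[0.398, 0.917, -0.002], [0.917, -0.398, -0.0], [-0.001, -0.002, -1.0]]
wrist_force: [-0.7, -0.6, -0.5]
grip_width: 0.004
grip_force: 0.0
```

```bash
python3 st.py
```

```text
11.73 q [-0.506, 0.487, 0.782, 2.298, -0.642, 0.582, 0.363] p [0.4148, -0.1146, 0.0455]
[[0.3979, 0.9174, -0.002], [0.9174, -0.3979, -0.0002], [-0.001, -0.0017, -1.0]] F [-0.73 -0.58 -0.49] M [-0.054  0.152  0.008] 0.004 0.0
to chuck in tool axes [ 0.1482 -0.0013 -0.2046]
```

Request:
carry_out:
  rows: "0 0 0.002 0;0 0 0.004 0;0 0 0.006 0;0 0 0.007 0;0 0 0.007 0"

```text
t: 12.15
ee_pos: [0.416, -0.1143, 0.0401]
orientation: [[0.398, 0.918, 0.0], [0.918, -0.398, 0.001], [0.001, 0.0, -1.0]]
wrist_force: [-2.7, -0.0, 11.3]
grip_width: 0.007
grip_force: 6.1
```

```bash
python3 st.py
python3 - <<'E'
from h import *
p=grab_frame("side");a=cv2.resize(p["image"][130:250,270:400],None,fx=5,fy=5,interpolation=2)
cv2.imwrite("pics/f.png",a)
E
```

```text
12.15 q [-0.491, 0.497, 0.764, 2.299, -0.659, 0.57, 0.378] p [0.416, -0.1143, 0.0401]
[[0.3976, 0.9176, 0.0004], [0.9176, -0.3976, 0.0007], [0.0008, 0.0001, -1.0]] F [-2.71 -0.04 11.29] M [-0.092  0.803 -0.003] 0.007 6.149107608944178
to chuck in tool axes [ 0.1479 -0.0019 -0.2098]
```

View pics/f.png

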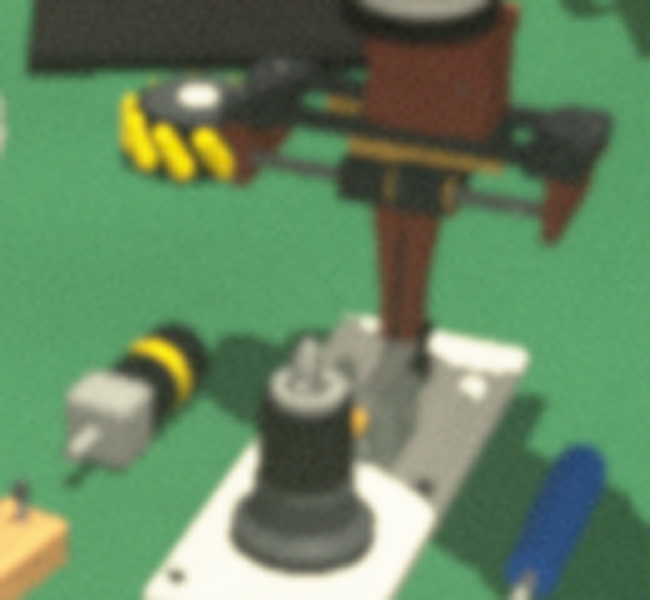

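Request:
carry_out:
  rows: "0 0 0.001 0;0 0 0.001 0;0 0 0.001 0"

```text
t: 12.45
ee_pos: [0.4161, -0.1143, 0.0398]
orientation: [[0.398, 0.917, 0.001], [0.917, -0.398, 0.002], [0.002, 0.0, -1.0]]
wrist_force: [-5.6, 1.4, 27.6]
grip_width: 0.004
grip_force: 13.3
```

Request:
carry_out:
  rows: "0 0 -0.02 0;0 0 -0.05 0;0 0 -0.09 0;0 0 -0.13 0;0 0 -0.17 0;0.01 0.03 -0.2 0;0.02 0.07 -0.2 0;0.02 0.1 -0.2 0;0.02 0.14 -0.2 0;0.02 0.16 -0.2 0;0.02 0.16 -0.2 0;0.02 0.16 -0.2 0"

```text
t: 13.45
ee_pos: [0.5707, -0.1599, 0.2381]
orientation: [[0.398, 0.917, -0.001], [0.917, -0.398, -0.001], [-0.001, -0.001, -1.0]]
wrist_force: [0.3, 1.1, -0.1]
grip_width: 0.002
grip_force: 0.0
```

```bash
python3 st.py
python3 - <<'E'
from h import *
p=grab_frame("side");a=cv2.resize(p["image"][150:250,280:400],None,fx=5,fy=5,interpolation=2)
cv2.imwrite("pics/g.png",a)
H=np.array([.4395,-.056,.034]);d=np.array([-.394,-.919,0])
for q in (p,grab_frame("top")):
    c=cloud(q,np.ones((420,560),bool))-H; u=c@d; v=c@[.919,-.394,0]
    m=(abs(v)<.008)&(u>.0)&(u<.1)&(c[:,2]>-.012)
    for a0 in range(0,100,10):
        k=m&(u>=a0/1e3)&(u<a0/1e3+.01)
        if k.sum(): print(a0,k.sum(),np.percentile(c[k,2]+.034,[10,50,90]).round(4))
E
```

```text
13.45 q [-0.563, 0.491, 1.017, 1.787, -0.459, 1.125, 0.197] p [0.5707, -0.1599, 0.2381]
[[0.3979, 0.9174, -0.0012], [0.9174, -0.3979, -0.0011], [-0.0015, -0.0007, -1.0]] F [ 0.26  1.05 -0.07] M [-0.051  0.076  0.021] 0.002 0.0
to chuck in tool axes [ 0.128  -0.1621 -0.012 ]
0 7 [0.0357 0.0392 0.0411]
10 10 [0.0363 0.0372 0.0384]
20 11 [0.036  0.0376 0.0383]
30 11 [0.035  0.0371 0.0381]
40 11 [0.0358 0.0372 0.0389]
50 11 [0.0272 0.0369 0.0379]
60 17 [0.0368 0.0383 0.0407]
70 10 [0.0377 0.0382 0.0392]
0 55 [0.6972 0.7012 0.7055]
10 53 [0.6975 0.7011 0.7038]
20 50 [0.6934 0.697  0.7005]
30 49 [0.6862 0.69   0.6948]
40 41 [0.6707 0.6794 0.6848]
50 8 [0.6619 0.6661 0.6681]
```

View pics/g.png

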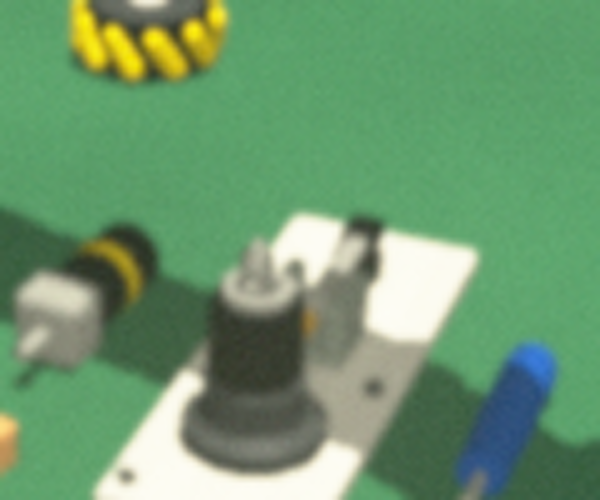

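```bash
python3 -c "
from rig import *
print(job_done())"
```

```text
the job is handed in; nothing more can be done
None
```

I turned the sleeve clockwise until it would go no further (the fingers slipped at about 0.65 N m), leaving the bit upright in the chuck, then pushed the lock lever down level and shut. I judged the bit tight from that torque and the pictures, did not touch the other things on the bench, and handed the job in at about 13.5 s.

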